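Clamp the brake pad in its filing jig

TASK

A brake pad lies ready for filing in one of the two clamping jigs on the bench. Push the red handle of that jig's toggle clamp over past its dead point and fully home, so that the clamp holds the brake pad down in its nest, then let go. Leave the clamp of the empty jig open.

Things in the scene. Friction and masses are not known exactly. Their poses are not given: they have to be found in the camera images.
- loaded_jig: Jig with the brake pad: fixed aluminium plate 220 (x) x 170 (y) x 12 mm. Origin: centre of its underside, z up, -x the handle side. Nest: plate top at x = +55 mm, between six 8 mm high pins. Handle axis: along y at x = -80, z = 50, y = 0. Steel bar with black rubber tip: axis along y at x = -25, z = 60; open it stands up, top z 145, leaning to +x, over 60 mm on the +x side of the grip.
- loaded_handle (a joint): Its red handle, rad. Straight, 150 mm from axis to end, round grip 22 mm thick from 62 mm out. It rises 1.35 minus this value above level, towards -x: 0 open (nearly upright, end z 200 mm), 1.15 dead point, 1.30 home (level, pointing to -x). Closing takes about 2 to 6 N, 110 mm out. Let go before the dead point it springs open; past it, it snaps home, stays, and the bar has swung onto the pad.
- brake_pad: Loose brake pad lying in the loaded jig's nest, axes as the jig's: grey steel back plate 50 (x) x 130 (y) x 5 mm, reddish-brown lining 44 x 104 x 10 mm on top, 0.35 kg. Origin: centre of its underside. About 2 mm of play between the pins.
- empty_handle (a joint): Red handle of the other, identical jig, whose nest is empty; it stands on the other side (left or right) of the bench's middle. Same values: 0 open.

How it is judged (in metres and radians):
At the end, for the whole second after the job is handed in: The loaded jig's handle is home (above 1.25 rad) and at rest; the brake pad is pressed (contact forces over 15 N) and lies in its nest (within 10 mm along and across, lifted under 4 mm, tilted under 0.1 rad); the empty jig's handle is still open (below 0.4 rad) (value of joint loaded_handle above 1.25 rad and velocity of joint loaded_handle below 0.05 rad/s and contact force between brake_pad and anything else above 15 N and x of brake_pad in the frame of loaded_jig between 0.045 and 0.065 m and y of brake_pad in the frame of loaded_jig between -0.01 and 0.01 m and z of brake_pad in the frame of loaded_jig below 0.016 m and angle between brake_pad's own z axis and vertical below 0.1 rad and value of joint empty_handle below 0.4 rad); the robot touches nothing.
It fails at once if the clamp of the empty jig is swung (value of joint empty_handle above 0.6 rad).
It also fails if it takes over 40 s, if anything falls off the work surface, if the arm or the gripper's body presses on something with over 40 N, if the wrist force passes 120 N, or if a joint passes its speed limit or range.

ROBOT

A 6-joint arm with a two-finger parallel gripper is mounted at the origin on the work surface. World frame = base frame: x ahead of the robot, y to its left, z up, the work surface at z = 0. Lengths are in mm, angles in rad, forces in N, time in s.
With the tool pointing down it reaches from about 400 to 925 mm from the base axis. Payload 12.5 kg.
Tool frame: the origin (TCP) lies midway between the tips of the shut fingers; the grasp point (between the pads) lies 19 mm behind it; z points along the fingers, y is the line along which they close (so a half turn about z gives the same grasp; the last joint's range is limited). The gripper opens to 95 mm and grips with 3 to 60 N. Pads are 20 mm wide; open, the fingers measure 119 mm over their backs; the gripper's body (75 mm by 180 mm) begins 59 mm behind the grasp point.
Start: joints at [1.006, 0.491, 1.559, -0, 1.092, -0.106], TCP at [276.784, 560.394, 185.461] pointing down, gripper open.
Joint ranges: [-3.1, 3.1], [-0.84, 2.19], [0.05, 2.79], [-1.13, 4.28], [0.06, 2.93], [-2.69, 2.69]. Speed limits (rad/s): [2.22, 2.22, 2.79, 3.14, 3.14, 3.14].

INTERFACE

Orientations are given as [roll, pitch, yaw] about the fixed x, y, z axes, in that order (R = Rz(yaw) Ry(pitch) Rx(roll)).
In Python, from cell import state, read_camera, camera_info, env gives the robot as it stands.
- The arm moves only by the tool move_arm, never from a script. Its argument "commands" is a list of rows, each a list of 3 entries, a list of its own where there are three numbers: the shift along the world's x, y, z in cm, then the turn, a rotation vector about the world's x, y, z in degrees, then the opening, from 0 (shut) to 1 (fully open). A call has 1 to 10 rows; each row shifts and turns the commanded pose from where the row before left it; what a row does not reach is not made up. A row lasts 1/10 s, in which the tool goes at most 50 mm and 8.59 degrees, less where a joint would pass 70% of its speed; a pose out of reach is approached as far as the arm can. A call with a gripper value outside its range is refused whole. The fingers move at their own pace and stop on an object; the grip force is fixed at half the most. Time passes only in rows, so rows that do not move let the fingers close. It gives the time, the measured TCP pose, the force, the opening and the grip force at its end, in the units of the state.
- state(): the state, without advancing time (a new reading comes with each control period).
- read_camera(name): name is "scene" or "side" or "wrist"; returns the picture (400x640x3 uint8, blue, green, red); there is no depth.
- camera_info(name): a dict with "K" (3x3 intrinsics, pixels), "cam_to_world" (4x4, takes a point from camera to world coordinates). Camera axes: x right, y down, z forward; pixel columns grow to the right and rows downward; lengths in mm; the calibration is good to about 2 mm. A picture is of the moment at which its call begins: read the wrist's pose just before it. camera_info takes no time and is no camera call; for the wrist camera it gives the pose at the moment of the call.
- env.job_done(): hands the job in; it is judged then, once.
The state is a dict: "t": time; "joints": joint angles; "qvel": joint speeds; "tau": joint torques, N m; "eef_pos": TCP position; "tcp_rot": TCP orientation; "ft_force": force on the tool from outside, world axes, zero at the start; "moment": the same for the moment, N m; "opening": opening from 0.0 (shut) to 1.0 (fully open); "grip_force": force on a finger pad.
Only numpy, scipy, OpenCV 4.12 (cv2) and the standard library are available. Lean on these libraries where they do the work, as an engineer would, in place of code of your own. Each camera call takes 0.05 s, during which the arm holds its last target. There are 200 camera calls.

## Working session

There is one attempt and no reset: what is moved stays moved. The work goes in short steps, Python scripts to look and compute and a tool call to move; the robot and the scene stay as the last step left them, time stands still between calls to the robot, and variables do not carry over. Pictures are saved under pics/ and viewed, at most 10 in all, crops included, and the job is handed in when it is done.

Besides the shell and the picture viewer there is one more tool, called after "Call:" in YAML: its name, and indented under it one key for each argument. move_arm: Moves the arm, as the interface text tells. Its arguments: {"type":"object","properties":{"commands":{"type":"array"}},"required":["commands"]}

```bash
mkdir -p pics
python3 - <<'E'
from cell import *
import cv2,numpy as np
for n in("scene","side"):
    cv2.imwrite(f"pics/{n}0.png",read_camera(n)); i=camera_info(n); print(n,i["K"],np.round(i["cam_to_world"],3))
s=state();print(s["t"],s["eef_pos"],s["tcp_rot"],s["opening"])
E
```

```text
scene [[502.70480405   0.         317.6969676 ]
 [  0.         502.70480405 203.39704023]
 [  0.           0.           1.        ]] [[ 5.080000e-01  5.650000e-01 -6.510000e-01  1.271467e+03]
 [ 8.620000e-01 -3.390000e-01  3.770000e-01 -3.920250e+02]
 [-8.000000e-03 -7.520000e-01 -6.590000e-01  7.180880e+02]
 [ 0.000000e+00  0.000000e+00  0.000000e+00  1.000000e+00]]
side [[440.58722961   0.         315.38042992]
 [  0.         440.58722961 199.2351904 ]
 [  0.           0.           1.        ]] [[ 9.86000e-01 -9.90000e-02  1.35000e-01  5.15097e+02]
 [-1.67000e-01 -6.60000e-01  7.32000e-01 -6.25548e+02]
 [ 1.70000e-02 -7.45000e-01 -6.67000e-01  6.10512e+02]
 [ 0.00000e+00  0.00000e+00  0.00000e+00  1.00000e+00]]
0.1 [276.64272699 560.16369116 184.93232284] [-3.14061901e+00 -1.15067881e-04  2.68277624e+00] 0.9992910740301717
```

View pics/scene0.png

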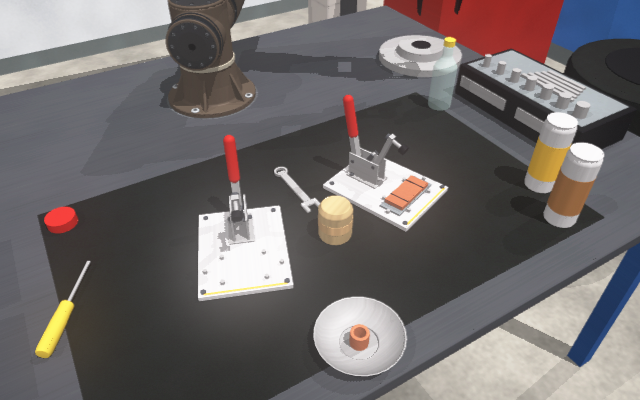

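View pics/side0.png

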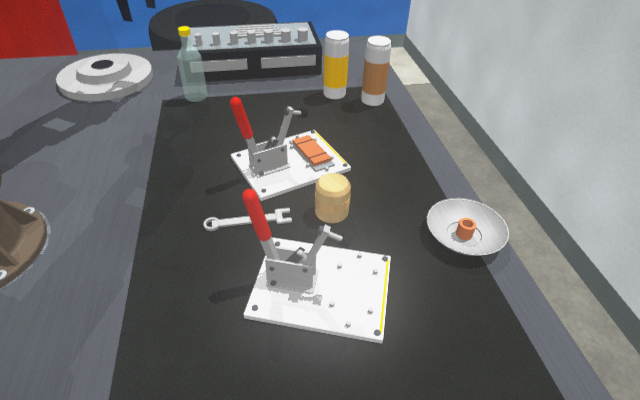

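The far (left, +y) jig is the loaded one: pad at about (407,193) in scene and (312,151) in side. Its handle is red at scene (351,117) and side (241,117). The near jig's nest is empty.

```bash
cat > h.py <<'E'
import numpy as np,cv2
from cell import *
def ray(n,p):
    i=camera_info(n);T=i["cam_to_world"];d=T[:3,:3]@np.linalg.inv(i["K"])@[*p,1];return T[:3,3],d/np.linalg.norm(d)
def plane(n,p,z):
    o,d=ray(n,p);return o+d*(z-o[2])/d[2]
def tri(a,pa,b,pb):
    o,d=ray(a,pa);q,e=ray(b,pb);s=np.linalg.lstsq(np.c_[d,-e],q-o,rcond=None)[0];A=o+s[0]*d;B=q+s[1]*e
    return (A+B)/2,np.linalg.norm(A-B)
E
python3 - <<'E'
from h import *
np.set_printoptions(precision=1,suppress=True)
for n,c in(("side",[(232,158),(262,195),(349,165),(316,131)]),("scene",[(325,187),(405,227),(447,187)])):
    P=[plane(n,p,12 if n=="side" else 10) for p in c];print(n,np.array(P)[:,:2].tolist(),[np.linalg.norm(P[i]-P[i-1]) for i in range(len(P))])
E_={}
for n,box in(("scene",(330,85,370,150)),("side",(225,90,260,145)),("scene2",(215,125,250,190)),("side2",(240,180,275,245))):
    im=cv2.imread(f"pics/{n.rstrip('2')}0.png").astype(int);x0,y0,x1,y1=box;c=im[y0:y1,x0:x1]
    m=(c[...,2]>110)&(c[...,1]<70)&(c[...,0]<70);v,u=np.nonzero(m);p=np.c_[u+x0,v+y0].astype(float)
    mu=p.mean(0);d=np.linalg.svd(p-mu,full_matrices=False)[2][0];d*=np.sign(d[1]);t=(p-mu)@d;E_[n]=(mu+d*t.min(),mu+d*t.max());print(n,E_[n],len(p))
for s in("","2"):
    for k in(0,1):print("handle"+s,["top","bottom"][k],*tri("scene",E_["scene"+s][k],"side",E_["side"+s][k]))
E
```

```text
side [[473.27723943678836, 197.31959898304365], [530.2945754538401, 60.60991042071157], [729.8898563259498, 133.27469322696209], [680.0114204583413, 279.38829865332013]] [np.float64(222.4281750773095), np.float64(148.12331198461374), np.float64(212.4110326859128), np.float64(154.39249999688647)]
scene [[533.0100890190394, 55.58488512599007], [725.8357338389586, 128.36233741945546], [672.2517718073562, 286.93538300986734]] [np.float64(270.02092344268465), np.float64(206.10261245929246), np.float64(167.3817546055216)]
scene (array([346.5,  94.9]), array([353.9, 136.5])) 409
side (array([233.2,  96.5]), array([248.8, 137.7])) 477
scene2 (array([227.7, 134.9]), array([234.8, 182. ])) 512
side2 (array([246.2, 188.9]), array([265.9, 239.1])) 719
handle top [494.4 131.1 199.7] 2.1113426685689647
handle bottom [515.  139.5 102.8] 2.654865327312027
handle2 top [ 504.6 -139.   199.1] 2.186024172968849
handle2 bottom [ 525.6 -146.8  101.9] 1.6952636541466077
```

Run:
```python
from h import *
np.set_printoptions(precision=1,suppress=True)
print("bottle cap",*tri("scene",(450,41),"side",(184,30)))
A=np.array([526.5,143.5]);t=np.deg2rad(20.5);e=np.array([np.cos(t),np.sin(t)])
prev=None
def W(s,z):return np.r_[A+s*e,z]
pts=[("now",state()["eef_pos"]),("above",W(18,280)),("down",W(18,165))]
r=115
for a in np.r_[1.35:.1:9j,.05]:pts.append((f"{a:.2f}",W(-r*np.cos(a)+11*np.sin(a)+10,50+r*np.sin(a)+11*np.cos(a))))
for n,p in pts:
    print(n,p,"" if prev is None else (p-prev)/10);prev=p
```

```text
bottle cap [382.2 515.5 186. ] 1.5555161386393306
now [276.6 560.2 184.9] 
above [543.4 149.8 280. ] [ 26.7 -41.    9.5]
down [543.4 149.8 165. ] [  0.    0.  -11.5]
1.35 [522.3 141.9 164.6] [-2.1 -0.8 -0. ]
1.19 [505.8 135.8 161. ] [-1.7 -0.6 -0.4]
1.04 [490.  129.8 154.6] [-1.6 -0.6 -0.6]
0.88 [475.3 124.4 145.7] [-1.5 -0.5 -0.9]
0.73 [462.1 119.4 134.5] [-1.3 -0.5 -1.1]
0.57 [450.7 115.1 121.2] [-1.1 -0.4 -1.3]
0.41 [441.3 111.7 106.2] [-0.9 -0.3 -1.5]
0.26 [434.3 109.   89.8] [-0.7 -0.3 -1.6]
0.10 [429.7 107.3  72.4] [-0.5 -0.2 -1.7]
0.05 [428.8 107.   66.7] [-0.1 -0.  -0.6]
```

Call:
move_arm:
  commands:
    - [[0,0,4.8],[0,0,0],0]
    - [[0,0,4.7],[0,0,0],0]
    - [[2.2,-3.4,0],[0,0,6],0]
    - [[2.2,-3.4,0],[0,0,6],0]
    - [[2.2,-3.4,0],[0,0,6],0]
    - [[2.2,-3.4,0],[0,0,6],0]
    - [[2.2,-3.4,0],[0,0,6],0]
    - [[2.2,-3.4,0],[0,0,6],0]
    - [[2.2,-3.4,0],[0,0,6],0]
    - [[2.2,-3.4,0],[0,0,5],0]

```text
t: 1.1
eef_pos: [453.3, 286.8, 280.3]
tcp_rot: [3.142, -0.0, -2.776]
ft_force: [0.8, -0.0, 0.0]
opening: 0.217
grip_force: 0.0
```

Call:
move_arm:
  commands:
    - [[2.3,-3.5,0],[0,0,0],0]
    - [[2.3,-3.4,0],[0,0,0],0]
    - [[2.3,-3.4,0],[0,0,0],0]
    - [[2.2,-3.4,0],[0,0,0],0]
    - [[0,0,0],[0,0,0],0]
    - [[0,0,0],[0,0,0],0]
    - [[0,0,0],[0,0,0],0]

```text
t: 1.8
eef_pos: [543.2, 152.1, 280.4]
tcp_rot: [3.141, -0.0, -2.78]
ft_force: [-0.1, -0.0, 0.7]
opening: 0.004
grip_force: 0.0
```

Call:
move_arm:
  commands:
    - [[0,-0.2,-3],[0,0,0],0]
    - [[0,0,-3.5],[0,0,0],0]
    - [[0,0,-3],[0,0,0],0]
    - [[0,0,-2],[0,0,0],0]
    - [[0,0,0],[0,0,0],0]
    - [[0,0,0],[0,0,0],0]

```text
t: 2.4
eef_pos: [543.7, 150.3, 166.2]
tcp_rot: [3.141, 0.0, -2.779]
ft_force: [0.1, 0.6, -0.1]
opening: 0.008
grip_force: 0.0
```

Run:
```python
from h import *
im=read_camera("side")[40:230,170:400];cv2.imwrite("pics/s1.png",cv2.resize(im,None,fx=3,fy=3))
s=state();print(s["t"],s["eef_pos"],s["ft_force"])
```

```text
2.45 [544.07112722 150.14141194 166.71235776] [ 0.53269168 -0.71943602  0.50348445]
```

View pics/s1.png

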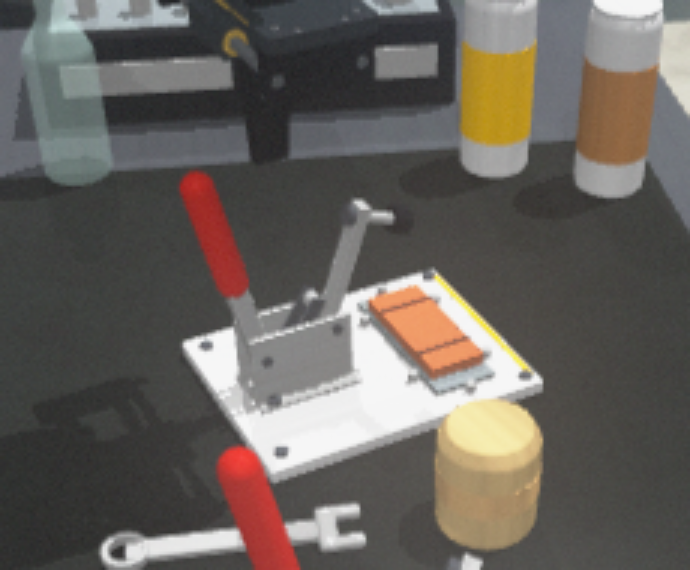

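The black finger sits at crop (268,130), right of the handle grip (215,235) and left of the bar (360,210), with its tip blending into the mat. The pose looks right, so I'll make contact and swing the handle.

Call:
move_arm:
  commands:
    - [[-1,-0.4,0],[0,0,0],0]
    - [[-1.1,-0.4,0],[0,0,0],0]
    - [[-0.8,-0.3,-0.2],[0,0,0],0]
    - [[-0.9,-0.3,-0.2],[0,0,0],0]
    - [[-0.8,-0.3,-0.3],[0,0,0],0]
    - [[-0.8,-0.3,-0.3],[0,0,0],0]
    - [[0,0,0],[0,0,0],0]

```text
t: 3.15
eef_pos: [488.8, 129.0, 155.8]
tcp_rot: [3.141, 0.0, -2.781]
ft_force: [-0.1, 0.5, 0.6]
opening: 0.009
grip_force: 0.4
```

Run:
```python
from h import *
im=read_camera("side")[40:230,170:400];cv2.imwrite("pics/s2.png",cv2.resize(im,None,fx=3,fy=3))
s=state();print(s["t"],s["eef_pos"],s["ft_force"])
```

```text
3.2 [489.42175313 129.22021619 155.79963899] [0.33612566 0.35127685 1.05551259]
```

View pics/s2.png

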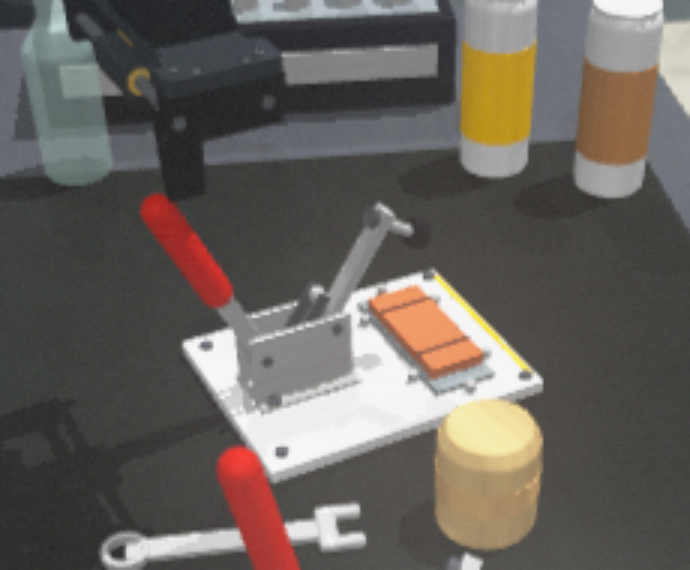

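The handle has swung with the finger (tip from crop (197,182) to (157,208)) and the bar is following. I'll carry on along the arc.

Call:
move_arm:
  commands:
    - [[-0.7,-0.25,-0.5],[0,0,0],0]
    - [[-0.8,-0.25,-0.5],[0,0,0],0]
    - [[-0.7,-0.25,-0.6],[0,0,0],0]
    - [[-0.6,-0.25,-0.6],[0,0,0],0]
    - [[-0.6,-0.2,-0.6],[0,0,0],0]
    - [[-0.5,-0.2,-0.7],[0,0,0],0]
    - [[-0.5,-0.15,-0.8],[0,0,0],0]
    - [[-0.4,-0.15,-0.8],[0,0,0],0]
    - [[0,0,0],[0,0,0],0]

```text
t: 4.1
eef_pos: [440.9, 112.2, 103.3]
tcp_rot: [3.141, -0.002, -2.78]
ft_force: [0.5, 0.8, 2.1]
opening: 0.008
grip_force: 0.8
```

Run:
```python
from h import *
im=read_camera("side")[40:230,170:400];cv2.imwrite("pics/s3.png",cv2.resize(im,None,fx=3,fy=3))
s=state();print(s["t"],s["eef_pos"],s["ft_force"])
```

```text
4.15 [441.49960949 112.31010216 103.91182874] [0.98685519 0.1983634  1.04136482]
```

View pics/s3.png

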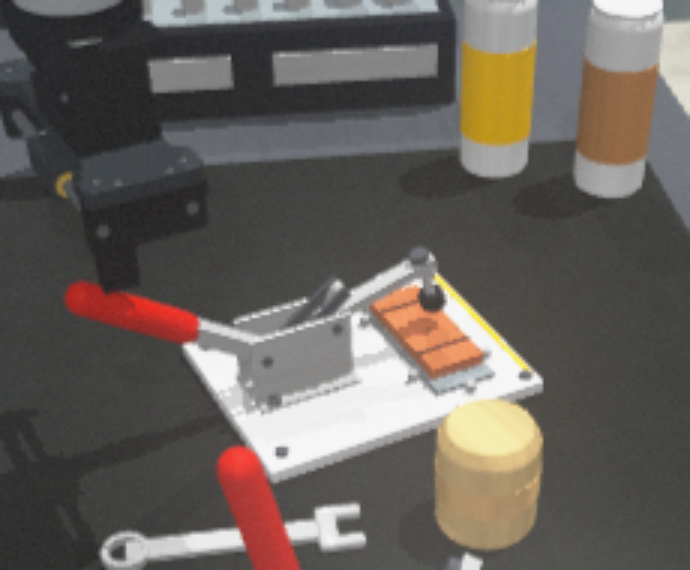

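The finger is on the grip at crop (118,288) and the bar tip is just above the pad at (432,298). Next I'll push past the dead point and home.

Call:
move_arm:
  commands:
    - [[-0.4,-0.15,-0.8],[0,0,0],0]
    - [[-0.3,-0.1,-0.8],[0,0,0],0]
    - [[-0.2,-0.1,-0.8],[0,0,0],0]
    - [[-0.2,-0.1,-0.8],[0,0,0],0]
    - [[-0.1,0,-0.6],[0,0,0],0]
    - [[0,0,0],[0,0,0],0]
    - [[0,0,0],[0,0,0],0]

```text
t: 4.85
eef_pos: [429.8, 107.9, 66.3]
tcp_rot: [3.141, -0.0, -2.78]
ft_force: [-0.2, -0.9, 1.6]
opening: 0.001
grip_force: 0.7
```

Run:
```python
from h import *
im=read_camera("side")[40:230,170:400];cv2.imwrite("pics/s4.png",cv2.resize(im,None,fx=3,fy=3))
s=state();print(s["t"],s["eef_pos"],s["ft_force"])
```

```text
4.9 [429.91088313 107.92936648  66.50587322] [-1.17448421 -0.07092842  1.76904863]
```

View pics/s4.png

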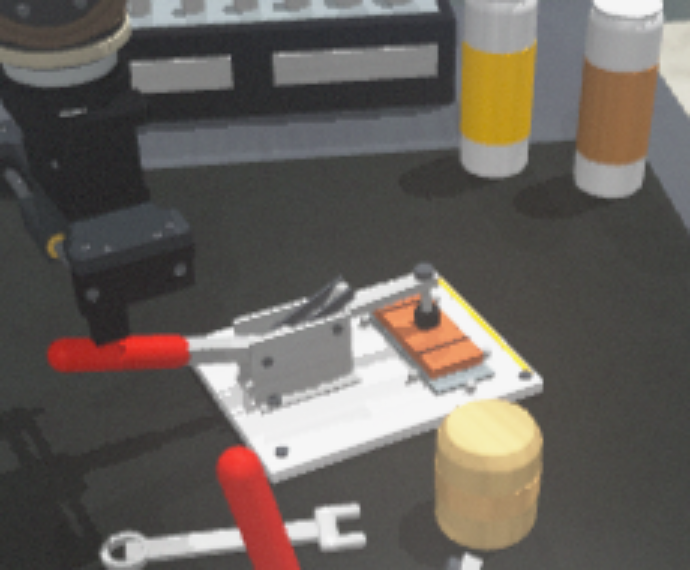

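The handle looks level at crop (118,352) and the rubber tip is on the pad at (427,315). I'll press a few mm more to feel the stop, then lift off.

Call:
move_arm:
  commands:
    - [[0,0,-0.3],[0,0,0],0]
    - [[0,0,-0.3],[0,0,0],0]
    - [[0,0,0],[0,0,0],0]
    - [[0,0,0],[0,0,0],0]

```text
t: 5.3
eef_pos: [429.8, 107.9, 60.4]
tcp_rot: [3.141, 0.0, -2.78]
ft_force: [-0.4, 0.2, 0.8]
opening: 0.007
grip_force: 0.3
```

Call:
move_arm:
  commands:
    - [[0,0,-0.2],[0,0,0],0]
    - [[0,0,-0.2],[0,0,0],0]
    - [[0,0,0],[0,0,0],0]

```text
t: 5.6
eef_pos: [429.7, 107.9, 56.2]
tcp_rot: [3.141, -0.0, -2.78]
ft_force: [-0.2, -0.3, -0.2]
opening: 0.004
grip_force: 0.0
```

Run:
```python
from h import *
a=read_camera("side")[90:190,170:330];b=read_camera("scene")[90:190,290:450]
cv2.imwrite("pics/s5.png",cv2.resize(np.hstack([a,b]),None,fx=2.5,fy=2.5,interpolation=cv2.INTER_CUBIC))
s=state();print(s["t"],s["eef_pos"],s["ft_force"])
```

```text
5.7 [429.78422123 107.88868819  56.36547746] [-0.17071059  1.83659938  0.62443716]
```

View pics/s5.png

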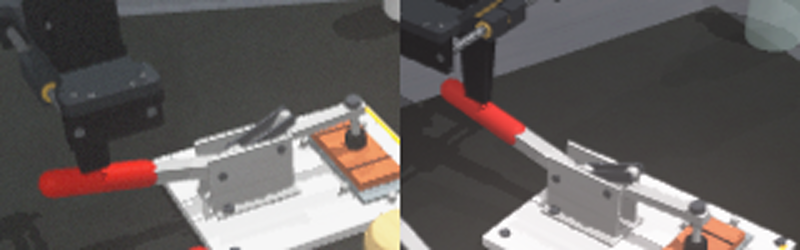

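The finger is still over the grip in both views, at (90,165) and (480,100). I'll measure the handle angle.

Run:
```python
from h import *
np.set_printoptions(precision=1,suppress=True);E_={}
for n,(x0,y0,x1,y1) in(("scene",(300,115,345,150)),("side",(180,150,236,172))):
    c=read_camera(n)[y0:y1,x0:x1].astype(int);m=(c[...,2]>110)&(c[...,1]<70)&(c[...,0]<70);v,u=np.nonzero(m);p=np.c_[u+x0,v+y0].astype(float)
    d=np.linalg.svd(p-p.mean(0),full_matrices=False)[2][0];d*=np.sign(d[0]);t=(p-p.mean(0))@d;E_[n]=(p.mean(0)+d*t.min(),p.mean(0)+d*t.max());print(n,E_[n],len(p))
P=[tri("scene",E_["scene"][k],"side",E_["side"][k]) for k in(0,1)];print(P)
d=P[0][0]-P[1][0];print("elev",np.arctan2(d[2],np.hypot(*d[:2])),"elev tip from axis",np.arctan2(P[0][0][2]-50,139))
```

```text
scene (array([306.6, 123.5]), array([336.6, 144.8])) 261
side (array([185., 164.]), array([231.8, 158.5])) 477
[(array([387.2,  93.1,  83.3]), np.float64(0.5530157766109403)), (array([476.7, 120.2,  67. ]), np.float64(0.09738111444013385))]
elev 0.17349761187507443 elev tip from axis 0.23542801353555864
```

Run:
```python
from h import *
np.set_printoptions(precision=1,suppress=True)
A=np.array([526.5,143.5]);t=np.deg2rad(20.5);e=np.array([np.cos(t),np.sin(t)])
def pr(n,X):
    i=camera_info(n);T=np.linalg.inv(i["cam_to_world"]);c=i["K"]@(T[:3,:3]@X+T[:3,3]);return c[:2]/c[2]
for a in(0,.05,.1,.2,.3):print(a,[pr(n,np.r_[A-r*np.cos(a)*e,50+r*np.sin(a)]) for n in("scene","side") for r in(148,64)])
print("tcp",pr("scene",state()["eef_pos"]),pr("side",state()["eef_pos"]))
```

```text
0 [array([306.5, 135.9]), array([334.5, 148.6]), array([188.3, 177.6]), array([227.8, 165.2])]
0.05 [array([306.5, 133.3]), array([334.5, 147.4]), array([187.7, 174.7]), array([227.6, 164. ])]
0.1 [array([306.6, 130.8]), array([334.6, 146.3]), array([187.3, 171.7]), array([227.5, 162.7])]
0.2 [array([307.2, 125.8]), array([335. , 144.2]), array([187.1, 165.5]), array([227.6, 160.1])]
0.3 [array([308.3, 121.1]), array([335.6, 142.2]), array([187.6, 159. ]), array([228. , 157.5])]
tcp [321.4 140.2] [209.2 168.2]
```

Call:
move_arm:
  commands:
    - [[0,0,-0.2],[0,0,0],0]
    - [[0,0,-0.2],[0,0,0],0]
    - [[0,0,-0.2],[0,0,0],0]
    - [[0,0,0],[0,0,0],0]

```text
t: 6.2
eef_pos: [429.6, 107.9, 50.2]
tcp_rot: [3.141, -0.0, -2.78]
ft_force: [-0.9, 0.1, -0.9]
opening: 0.005
grip_force: 0.0
```

Call:
move_arm:
  commands:
    - [[0,0,-0.2],[0,0,0],0]
    - [[0,0,-0.3],[0,0,0],0]
    - [[0,0,0],[0,0,0],0]

```text
t: 6.5
eef_pos: [429.6, 107.9, 45.1]
tcp_rot: [3.141, -0.001, -2.78]
ft_force: [0.5, -0.3, 0.0]
opening: 0.006
grip_force: 0.0
```

Run:
```python
from h import *
a=read_camera("side")[90:190,170:330];b=read_camera("scene")[90:190,290:450]
cv2.imwrite("pics/s6.png",cv2.resize(np.hstack([a,b]),None,fx=2.5,fy=2.5,interpolation=cv2.INTER_CUBIC))
s=state();print(s["t"],s["eef_pos"],s["ft_force"])
```

```text
6.6 [429.73470883 107.88734532  45.35937184] [-0.17647999  0.75298194 -0.45865155]
```

View pics/s6.png

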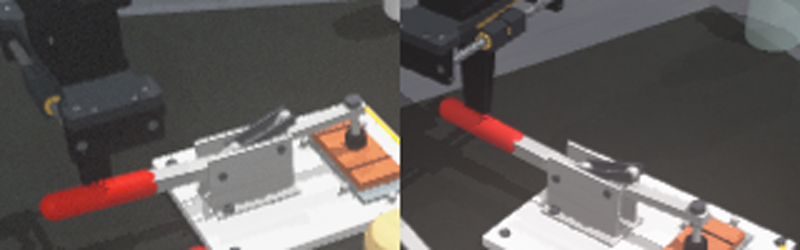

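The handle tip is now at side (187,173) and scene (307,133), which matches an elevation of 0.05–0.1 rad, so it is past the dead point. I'll press gently to the stop.

Call:
move_arm:
  commands:
    - [[0,0,-0.2],[0,0,0],0]
    - [[0,0,-0.2],[0,0,0],0]
    - [[0,0,0],[0,0,0],0]

```text
t: 6.9
eef_pos: [429.6, 107.9, 41.2]
tcp_rot: [3.141, -0.0, -2.78]
ft_force: [0.7, -0.2, 0.5]
opening: 0.003
grip_force: 0.0
```

Call:
move_arm:
  commands:
    - [[0,0,-0.2],[0,0,0],0]
    - [[0,0,-0.1],[0,0,0],0]
    - [[0,0,0],[0,0,0],0]

```text
t: 7.2
eef_pos: [429.7, 107.9, 38.3]
tcp_rot: [3.141, -0.0, -2.78]
ft_force: [0.7, -0.3, 0.0]
opening: 0.006
grip_force: 0.0
```

Run:
```python
from h import *
a=read_camera("side")[90:190,170:330];b=read_camera("scene")[90:190,290:450]
cv2.imwrite("pics/s7.png",cv2.resize(np.hstack([a,b]),None,fx=2.5,fy=2.5,interpolation=cv2.INTER_CUBIC))
s=state();print(s["t"],s["eef_pos"],s["ft_force"])
```

```text
7.3 [429.81752183 107.89539488  38.45324859] [-0.37443858 -0.23928511  0.06998642]
```

View pics/s7.png

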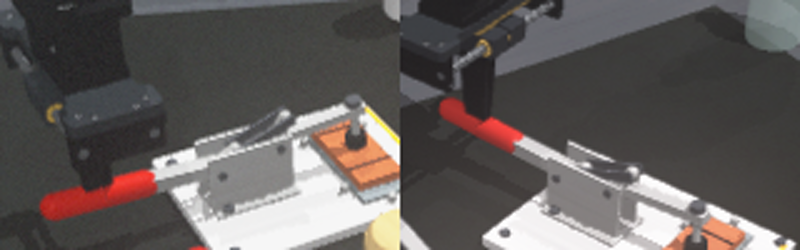

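The handle is unchanged from the last view while the finger came down 7 mm without any force, so it has snapped home. Lifting off.

Call:
move_arm:
  commands:
    - [[0,0,1],[0,0,0],0]
    - [[0,0,3],[0,0,0],0]
    - [[0,0,4],[0,0,0],0]
    - [[0,0,4],[0,0,0],0]
    - [[0,0,4],[0,0,0],0]
    - [[0,0,0],[0,0,0],0]
    - [[0,0,0],[0,0,0],0]

```text
t: 8.0
eef_pos: [429.8, 107.9, 199.4]
tcp_rot: [-3.141, 0.002, -2.78]
ft_force: [0.7, 0.0, -0.4]
opening: 0.007
grip_force: 0.0
```

Run:
```python
from h import *
cv2.imwrite("pics/s8.png",np.vstack([read_camera("side")[60:350,150:450],read_camera("scene")[70:310,150:450]]))
s=state();print(s["t"],s["eef_pos"],s["ft_force"])
```

```text
8.1 [429.17161536 107.82084343 197.86780889] [-0.1113995  -0.6208479  -0.86209788]
```

View pics/s8.png

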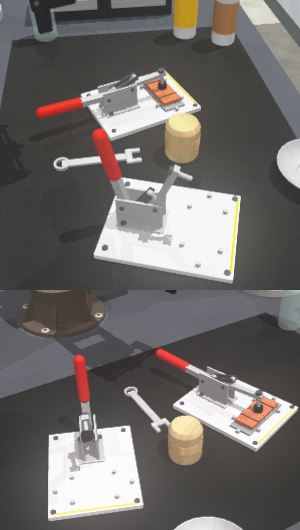

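The loaded handle stays down at (60,107), with the rubber tip on the pad at (162,85). The empty jig's handle is still upright at (107,155), and the arm is clear. Handing in.

```bash
python3 -c "
from cell import *
print(env.job_done())"
```

```text
the job is handed in; nothing more can be done
None
```

The loaded jig's clamp is closed and stayed home after I let go, its rubber tip on the brake pad; the empty jig's clamp is still open, and I handed the job in at about 8 s without getting a verdict back or being able to measure the clamping force.

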